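# Complete a gift pair from the spring coaster dispenser

### The arm

A 6-joint arm with a two-finger parallel gripper is mounted at the origin on the work surface. World frame = base frame: x ahead of the robot, y to its left, z up, the work surface at z = 0. Lengths are in mm, angles in degrees, forces in N, time in s.
With the tool pointing down it reaches from about 300 to 850 mm from the base axis. Payload 4.2 kg.
Tool frame: the origin (TCP) lies on the centre line of the jaws, within the pads' length; the fingertips stand 14 mm ahead of it and the grasp point (between the pads) lies 5 mm behind it; z points along the fingers, y is the line along which they close (so a half turn about z gives the same grasp; the last joint's range is limited). The gripper opens to 91 mm and grips with 3 to 60 N. Pads are 32 mm wide; open, the fingers measure 118 mm over their backs; the gripper's body (76 mm by 178 mm) begins 60 mm behind the grasp point.
Start: joints at [61.994, 18.312, 89.639, -0, 72.044, -1.146], TCP at [259.799, 512.978, 227.976] pointing down, gripper open.
Joint ranges: [-177.97, 177.97], [-48.28, 115.42], [12.27, 149.76], [-77.06, 257.06], [2.81, 150.46], [-146.56, 146.56]. Speed limits (degrees/s): [147.25, 147.25, 180, 180, 180, 180].

### API

Orientations are given as [roll, pitch, yaw] about the fixed x, y, z axes, in that order (R = Rz(yaw) Ry(pitch) Rx(roll)).
In Python, from workcell import env gives the robot as it stands.
- The arm moves only by the tool arm_command, never from a script. Its argument "motion" is a list of rows, each an object with "offset": the shift along the tool's x, y, z in m, a list of three; "spin": the turn about the tool's z in rad. In form: [{"offset": [tx, ty, tz], "spin": spin}, ...]. A call has 1 to 5 rows; each row shifts and turns the commanded pose from where the row before left it, along the tool's axes as they then stand; what a row does not reach is not made up. A row lasts 1/8 s, in which the tool goes at most 62.5 mm and 10.7 degrees, less where a joint would pass 70% of its speed; a pose out of reach is approached as far as the arm can. A call with a gripper value outside its range is refused whole. "jaw" is the finger opening in m, from 0 to 0.0912, set as the call begins (left out, the last holds). The fingers move at their own pace and stop on an object; "newtons" is the grip in N (left out, the last holds). Time passes only in rows, so rows that do not move let the fingers close. It gives the time, the measured TCP pose, the force, the opening and the grip force at its end, in the units of the state.
- env.state(): the state, without advancing time (a new reading comes with each control period).
- env.grab_frame(name): name is "scene" or "top" or "wrist"; returns (picture, depth): 400x640x3 uint8, blue, green, red; 400x640 float32, mm along the optical axis (not along the pixel's ray), 0 where there is no reading.
- env.camera_model(name): a dict with "fx", "fy", "cx", "cy" (pixels), "k1" (the pictures are not rectified: a ray, as slopes to the right and down, at radius r is drawn at 1 + k1 r^2 times it, then the intrinsics apply), "eye" and "rotation" of the camera in the world; the wrist camera has in their place "hand_eye" (4x4, takes a point from camera to tool coordinates, whose origin is the TCP and whose axes are the flange's). Camera axes: x right, y down, z forward; pixel columns grow to the right and rows downward; lengths in mm; the calibration is good to about 2 mm. A picture is of the moment at which its call begins: read the wrist's pose just before it. camera_model takes no time and is no camera call.
- env.job_done(): hands the job in; it is judged then, once.
Trained networks look in the newest picture that a camera, given by its name, has taken for a name from the list of things; names that differ only in an ending like _2 or _b are one class to them, and where a whole thing is asked for, a point or a joint stands for the part that bears it (a point fixed in the world has none). Each returns a list of dicts, best first, with "score" (0 to 1); they miss things now and then, are a little off and sometimes report something else, mostly with a low value. They report only what shows in the picture. A call takes as long as a camera call. They do not tell look-alikes from the thing itself.
- env.boxes_of(camera, target): "bbox" ([left, top, right, bottom] in pixels, round what is visible of it).
- env.pinpoint(camera, target): "location" ([column, row] in pixels: a listed point, or the origin of a listed thing).
The state is a dict: "time_s": time; "qpos": joint angles; "qvel": joint speeds; "effort": joint torques, N m; "ee_pos": TCP position; "ee_rot": TCP orientation; "force": force on the tool from outside, world axes, zero at the start; "torque": the same for the moment, N m; "gripper_width": finger opening in mm; "gripper_force": force on a finger pad.
Only numpy, scipy, OpenCV 4.12 (cv2) and the standard library are available. Lean on these libraries where they do the work, as an engineer would, in place of code of your own. Each camera call takes 0.05 s, during which the arm holds its last target. There are 200 camera calls.

### The job

Pull the top (blue) coaster out of the spring dispenser so that the next one rises into its place, and pack it into the dark wooden gift holder on top of the white coaster: one end tucked under the brass bar, then laid flat and fully down between the end walls. Leave the other coasters where they belong, do not shove the holder away, and do not disturb the other things on the counter.

Things in the scene. Friction and masses are not known exactly. Their poses are not given: they have to be found in the camera images.
- dispenser: Spring coaster dispenser: white walls on a dark wooden base 150 x 104 x 10 mm, screwed down. Origin: centre of base underside, below the stack's centre; z up; local -x is the pull-out side (roughly towards the robot). Four coasters, long side along x, lie on a platform; its spring (150 N/m, about 4 N beyond the load) lifts them. Side walls only from x = -6 to 44 mm, outer faces at y = +-38 mm.
- rails (a point): Middle between the front ends of the two brass rails at their underside, 70 mm up; axes as the dispenser's. The rails run from here to x = +49 mm (dispenser frame), tops at 74 mm, and cover about 6 mm of both long sides of the top coaster, which is pressed up against them. In front of here the coasters' long sides are bare for gripping across y; 9 mm or more below the top face is the next coaster.
- pull_side (a point): Top centre of the dispenser's front wall (5 mm thick, 40 mm wide, 59.5 mm high, x = -46.5 mm). It holds back the lower coasters; the top one slides out level over it along -x with 4 to 10 N. It is free of the rails after about 50 mm and of this wall after about 91 mm of travel. The next coaster then rises 9 mm by itself.
- coaster_top: The top (blue) coaster, a flat rectangular tile 84 x 60 x 9 mm (local x, y, z), about 0.1 kg (varies). Origin: centre of its underside, z up to its face. Starts in the dispenser, underside 61 mm above the counter, up to 2 mm loose each way.
- coaster_next: The second (terracotta with an orange face) coaster, a flat rectangular tile 84 x 60 x 9 mm (local x, y, z), about 0.1 kg (varies). Origin: centre of its underside, z up to its face. Starts directly below the top one.
- holder: Dark wooden gift holder with a weighted base, loose, 0.8 kg, base 112 x 84 x 8 mm. Origin: centre of its underside; z up; local +x points to the end with the brass bar (roughly away from the robot). Inside 87 mm long (x = -43.5 to 43.5 mm), 64 mm wide, floor 8 mm up. Side walls (33 mm high, outer faces y = +-38 mm) only from x = 6 to 43.5 mm; the -x half has open sides for the fingers.
- bar_edge (a point): Lower inner edge of the holder's brass bar, 33 mm up (bar 4 mm thick), axes as the holder's. The bar overhangs 8 mm; the end wall is 8 mm further +x. Bar edge to front wall is only 79 mm, so an 84 mm coaster cannot go straight down: it enters tilted 10 to 18 degrees, +x end low and pushed under the bar to the end wall, then the -x end is lowered behind the front wall.
- holder_front (a point): Top centre of the inner face of the holder's front wall (-x end; 5 mm thick, 40 mm wide, 27 mm high).
- coaster_packed: A white coaster, a flat rectangular tile 84 x 60 x 9 mm (local x, y, z), about 0.1 kg (varies). Origin: centre of its underside, z up to its face. It already lies flat on the holder's floor (its top face 17 mm above the counter).
- soap_red: Bystander: red pump soap bottle, 66 mm wide, 178 mm tall. Origin: centre of its underside.
- soap_green: Bystander: green pump soap bottle, 66 mm wide, 178 mm tall. Origin: centre of its underside.
- soap_white: Bystander: white pump soap bottle, 66 mm wide, 178 mm tall. Origin: centre of its underside.
- mug: Bystander: white mug, 80 mm wide, 85 mm tall. Origin: centre of its underside.
- candle: Bystander: amber candle jar with a brass cap, 66 mm wide, 70 mm tall. Origin: centre of its underside.
- bowl: Bystander: small blue bowl, 110 mm wide, 50 mm tall. Origin: centre of its underside.
- gift_box: Bystander: small green box, 90 x 70 x 35 mm. Origin: centre of its underside.
Mind the look-alikes: they are no part of the job. Of the things shaped like the coaster_packed, the white one is meant.

How it is judged (in metres and radians):
On the way:
1. the blue coaster has been drawn out of the dispenser (horizontal distance between coaster_top and dispenser above 0.09 m), for 0.1 s.
At the end, for the whole second after the job is handed in: Blue coaster at rest, flat (0.05 rad) on the white one in the holder, centred within 4 mm along, 5 mm across, height within 2.5 mm, aligned within 0.1 rad; white one on the floor (2.5 mm, 8 mm); next coaster level under the rails (3.5 mm, 8 mm); holder level (0.04 rad), moved under 40 mm (x of coaster_top in the frame of holder between -0.004 and 0.004 m and y of coaster_top in the frame of holder between -0.005 and 0.005 m and z of coaster_top in the frame of holder between 0.0145 and 0.0195 m and angle between the z axis of coaster_top and the z axis of holder, either way round below 0.05 rad and angle between the x axis of coaster_top and the x axis of holder, either way round below 0.1 rad and linear speed of each of coaster_top, coaster_next below 0.01 m/s and z of coaster_packed in the frame of holder between 0.0055 and 0.0105 m and horizontal distance between coaster_packed and holder below 0.008 m and z of coaster_next in the frame of dispenser between 0.0575 and 0.0645 m and horizontal distance between coaster_next and dispenser below 0.008 m and angle between coaster_next's own z axis and vertical below 0.05 rad and angle between holder's own z axis and vertical below 0.04 rad and distance of holder from where it was at the start of the episode below 0.04 m); the robot touches nothing.
It fails at once if the next coaster is pulled out of the dispenser (horizontal distance between coaster_next and dispenser above 0.03 m).
It fails at once if another thing on the counter is shifted by more than 30 mm (distance of any of soap_red, soap_green, soap_white, mug, candle, bowl, gift_box from where it was at the start of the episode above 0.03 m).
It also fails if it takes over 42 s, if anything falls off the work surface, if the arm or the gripper's body presses on something with over 40 N, if the wrist force passes 120 N, or if a joint passes its speed limit or range.

## Working session

There is one attempt and no reset: what is moved stays moved. The work goes in short steps, Python scripts to look and compute and a tool call to move; the robot and the scene stay as the last step left them, time stands still between calls to the robot, and variables do not carry over. Pictures are saved under pics/ and viewed, at most 10 in all, crops included, and the job is handed in when it is done.

Besides the shell and the picture viewer there is one more tool, called after "Emit:" as name(argument=value, ...), one argument or row to a line, values as JSON. arm_command: Moves the arm, as the interface text tells. Its arguments: {"type":"object","properties":{"motion":{"type":"array"},"jaw":{"type":"number"},"newtons":{"type":"number"}},"required":["motion"]}

```bash
mkdir -p pics; cat > h.py <<'E'
import numpy as np, cv2
from workcell import env
from scipy.spatial.transform import Rotation as R
def cam(name):
    m=env.camera_model(name)
    if 'eye' in m: return m,np.array(m['rotation']),np.array(m['eye'])
    s=env.state(); T=np.array(m['hand_eye']); Rt=R.from_euler('xyz',s['ee_rot'],degrees=True).as_matrix()
    return m,Rt@T[:3,:3],Rt@T[:3,3]+np.array(s['ee_pos'])
def ray(m,u,v):
    d=np.array([(u-m['cx'])/m['fx'],(v-m['cy'])/m['fy']]); s=d.copy()
    for _ in range(20): s=d/(1+m['k1']*(s@s))
    return np.array([s[0],s[1],1.])
def at_z(c,u,v,z):
    m,Rm,e=c; d=Rm@ray(m,u,v); return e+d*(z-e[2])/d[2]
def at_d(c,u,v,dep):
    m,Rm,e=c; return e+Rm@ray(m,u,v)*dep
E
python3 - <<'E'
from h import *
s=env.state();print(s)
for n in ('scene','top','wrist'):
    c=cam(n);p,d=env.grab_frame(n);cv2.imwrite(f'pics/{n}0.png',p);np.save(f'd_{n}.npy',d)
    print(n,c[2].round(),c[1].round(2).tolist(),c[0]['fx'])
    if n=='wrist':continue
    for t,z in dict(dispenser=0,rails=70,pull_side=59.5,coaster_top=61,holder=0,bar_edge=33,holder_front=27,coaster_packed=8).items():
        for r in env.pinpoint(n,t)[:2]:
            u,v=r['location'];print(n,t,round(r['score'],2),[round(u),round(v)],at_z(c,u,v,z).round(1)[:2])
E
```

```text
{'time_s': 0.0, 'qpos': array([ 6.19942570e+01,  1.83483932e+01,  8.97046594e+01,  5.76030236e-04,
        7.20426930e+01, -1.14727321e+00]), 'qvel': array([-0.03117421,  0.00407164,  0.00686339,  0.03337778, -0.00498836,
       -0.04539257]), 'effort': array([-3.02146284e-03, -4.12463164e+01, -2.31969881e+01,  7.25887902e-02,
        4.57312376e-02, -1.30192702e-04]), 'ee_pos': array([259.56832672, 512.55655958, 227.1646441 ]), 'ee_rot': array([-1.79904285e+02, -2.46461367e-03,  1.53141350e+02]), 'force': array([ 0.44098006, -0.13976776,  0.01370499]), 'torque': array([-0.04062062, -0.00887006,  0.02402165]), 'gripper_force': 0.0, 'gripper_width': 91.15080380967643}
scene [1656.   52.  902.] [-127.71, 1.11, 90.68] 477.019143949584Traceback (most recent call last):
  File "<stdin>", line 9, in <module>
  File "h.py", line 14, in at_z
    m,Rm,e=c; d=Rm@ray(m,u,v); return e+d*(z-e[2])/d[2]
                                                   ~^^^
IndexError: invalid index to scalar variable.
```

```bash
sed -i "s/np.array(m\['rotation'\])/R.from_euler('xyz',m['rotation'],degrees=True).as_matrix()/" h.py
python3 - <<'E'
from h import *
for n in ('scene','top','wrist'):
    c=cam(n);p,d=env.grab_frame(n);cv2.imwrite(f'pics/{n}0.png',p);np.save(f'd_{n}.npy',d)
    print(n,c[2].round(),c[1].round(2).tolist(),c[0]['fx'])
    if n=='wrist':print(c[0]);continue
    for t,z in dict(dispenser=0,rails=70,pull_side=59.5,coaster_top=61,holder=0,bar_edge=33,holder_front=27,coaster_packed=8).items():
        for r in env.pinpoint(n,t)[:2]:
            u,v=r['location'];print(n,t,round(r['score'],2),[round(u),round(v)],at_z(c,u,v,z).round(1)[:2])
E
```

```text
scene [1656.   52.  902.] [[-0.01, 0.61, -0.79], [1.0, -0.01, -0.02], [-0.02, -0.79, -0.61]] 477.019143949584
scene dispenser 0.58 [383, 226] [608.7 176.1]
scene rails 0.59 [388, 202] [587.3 188.5]
scene pull_side 0.67 [386, 198] [556.7 185.8]
scene pull_side 0.36 [315, 268] [835.1  -8.1]
scene coaster_top 0.6 [387, 209] [606.8 185.4]
scene holder 0.86 [270, 220] [ 580.3 -152.3]
scene bar_edge 0.82 [263, 222] [ 629.6 -164.5]
scene coaster_packed 0.73 [315, 218] [578.9 -20.8]
scene coaster_packed 0.69 [268, 222] [ 597.9 -158.1]
top [ 345.   22. 1212.] [[-0.07, -0.97, 0.22], [-1.0, 0.07, -0.01], [-0.0, -0.22, -0.98]] 419.6912995293239
top dispenser 0.93 [256, 207] [605.5 194. ]
top rails 0.78 [251, 204] [600.6 195.7]
top pull_side 0.81 [258, 222] [551.6 180.3]
top pull_side 0.64 [171, 214] [589.9 421.6]
top coaster_top 0.82 [256, 203] [605.5 184.1]
top coaster_top 0.61 [373, 211] [ 558.7 -142.4]
top holder 0.7 [376, 201] [ 600.1 -162.6]
top holder 0.54 [195, 268] [440.8 372.4]
top bar_edge 0.98 [377, 188] [ 632.9 -162.9]
top holder_front 0.62 [375, 215] [ 555.2 -150.3]
top coaster_packed 0.84 [425, 220] [ 532.  -298.3]
top coaster_packed 0.72 [325, 212] [576.1 -10.2]
wrist [189. 548. 384.] [[0.45, 0.86, 0.25], [0.89, -0.43, -0.13], [0.0, 0.28, -0.96]] 290.74737318717507
{'fx': 290.74737318717507, 'fy': 290.74737318717507, 'cx': 318.99209382547184, 'cy': 197.66023308865238, 'k1': -0.04219177534554296, 'hand_eye': array([[ 1.96041689e-04, -9.59294459e-01, -2.82407688e-01,
         7.95190834e+01],
       [ 9.99999866e-01,  5.25438595e-05,  5.15696405e-04,
        -5.41766460e-01],
       [-4.79865914e-04, -2.82407751e-01,  9.59294341e-01,
        -1.56072569e+02],
       [ 0.00000000e+00,  0.00000000e+00,  0.00000000e+00,
         1.00000000e+00]])}
```

View pics/top0.png

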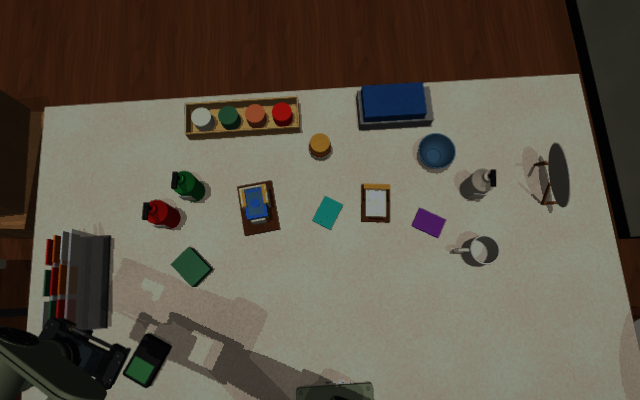

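View pics/scene0.png

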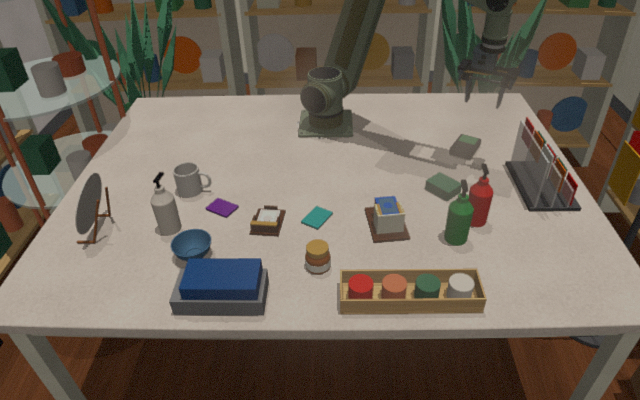

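The top view shows the dispenser with the blue coaster at about (256,205) and the holder with the white coaster at about (376,203). Red and green soap bottles stand to the left at (160,213) and (187,185). The teal, purple and box-shaped items are decoys. The scene view agrees, with the dispenser at (387,215) and the holder at (268,220). I'll now move above the dispenser.

Emit:
arm_command(
  motion=[
    {"offset": [-0.0426, -0.0152, 0], "spin": 0},
    {"offset": [-0.0426, -0.0152, 0], "spin": 0},
    {"offset": [-0.0426, -0.0152, 0], "spin": 0},
    {"offset": [-0.0426, -0.0152, 0], "spin": 0},
    {"offset": [-0.0426, -0.0152, 0], "spin": 0},
  ],
)

```text
time_s: 1.68
ee_pos: [416.4, 347.9, 228.1]
ee_rot: [180.0, 0.0, 153.1]
force: [-0.3, 1.4, -0.0]
gripper_width: 91.1
gripper_force: 0.0
```

Emit:
arm_command(
  motion=[
    {"offset": [-0.0426, -0.0152, 0], "spin": 0},
    {"offset": [-0.0426, -0.0152, 0], "spin": 0},
    {"offset": [-0.0426, -0.0152, 0], "spin": 0},
    {"offset": [-0.0426, -0.0152, 0], "spin": 0},
    {"offset": [-0.0426, -0.0152, 0], "spin": 0},
  ],
)

```text
time_s: 2.3
ee_pos: [572.1, 183.7, 228.0]
ee_rot: [180.0, 0.0, 153.1]
force: [-0.2, 0.4, 0.3]
gripper_width: 91.4
gripper_force: 0.0
```

Emit:
arm_command(
  motion=[
    {"offset": [0, 0, 0], "spin": -0.15},
    {"offset": [0, 0, 0], "spin": -0.15},
    {"offset": [0, 0, 0], "spin": -0.15},
    {"offset": [0, 0, 0], "spin": -0.15},
    {"offset": [0, 0, 0], "spin": 0},
  ],
)

```text
time_s: 2.92
ee_pos: [571.2, 184.9, 227.9]
ee_rot: [180.0, 0.0, -172.6]
force: [-0.1, -0.8, 0.6]
gripper_width: 90.9
gripper_force: 0.0
```

```bash
python3 - <<'E'
from h import *
s=env.state();print(s['ee_pos'],s['ee_rot'],s['time_s'],s['force'])
c=cam('wrist');p,d=env.grab_frame('wrist');cv2.imwrite('pics/w1.png',cv2.resize(p,(800,500)));np.savez('w1.npz',d=d,Rm=c[1],e=c[2])
for t,z in dict(dispenser=0,rails=70,pull_side=59.5,coaster_top=61).items():
    for r in env.pinpoint('wrist',t)[:2]:
        u,v=r['location'];print(t,round(r['score'],2),[round(u),round(v)],at_z(c,u,v,z).round(1)[:2])
# blue top face
hsv=cv2.cvtColor(p,cv2.COLOR_BGR2HSV)
m=cv2.inRange(hsv,(100,110,50),(125,255,255));n,l,st,ce=cv2.connectedComponentsWithStats(m)
i=1+st[1:,4].argmax();print(st[i])
vv,uu=np.nonzero(l==i);P=np.array([at_z(c,u,v,70)[:2] for u,v in zip(uu,vv)],np.float32)
print(cv2.minAreaRect(P),cv2.boxPoints(cv2.minAreaRect(P)))
print('depth z',np.median([at_d(c,u,v,d[v,u])[2] for u,v in zip(uu[::20],vv[::20])]))
E
```

```text
[571.18304545 184.88849247 227.92816089] [ 1.79993880e+02  9.24099697e-05 -1.72587203e+02] 2.925 [-0.1287772  -0.76659745  0.61743614]
pull_side 0.96 [319, 172] [556.7 182.9]
coaster_top 0.92 [317, 210] [601.6 185.8]
[ 290  177   54   70 3179]
((601.9743041992188, 185.490966796875), (83.51446533203125, 59.44169616699219), 7.403432846069336) [[556.73553 209.58342]
 [564.39484 150.63725]
 [647.2131  161.39851]
 [639.5538  220.34468]]
depth z 69.47397945002251
```

View pics/w1.png

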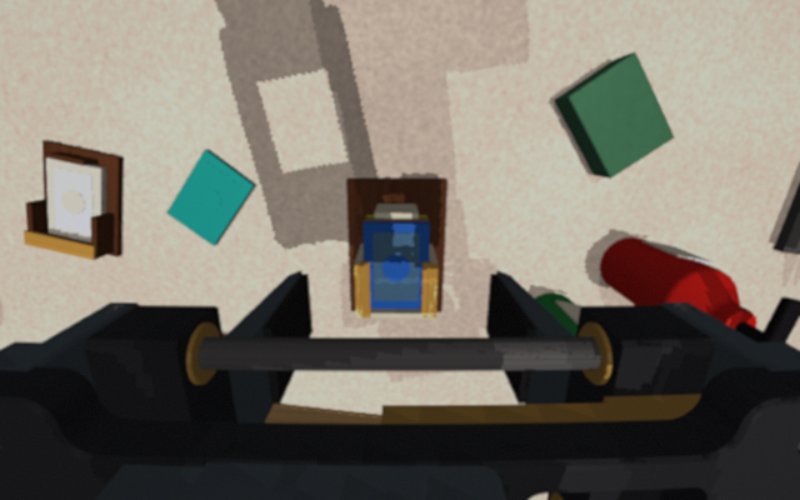

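The wrist picture shows the blue coaster around (397,265) of the enlarged image, between the fingers, with the brass rails on the far half. The measured face is 83.5 x 59.4 mm, which matches, at yaw 7.4°, and the tool is already aligned. I'll descend to the bare front part.

Emit:
arm_command(
  motion=[
    {"offset": [-0.0006, -0.0034, 0.04], "spin": 0},
    {"offset": [0, 0, 0.04], "spin": 0},
    {"offset": [0, 0, 0.04], "spin": 0},
    {"offset": [0, 0, 0.0304], "spin": 0},
    {"offset": [0, 0, 0], "spin": 0},
  ],
)

```text
time_s: 3.8
ee_pos: [570.6, 181.2, 75.4]
ee_rot: [-180.0, -0.3, -172.5]
force: [0.1, -0.6, 0.8]
gripper_width: 91.3
gripper_force: 0.0
```

Emit:
arm_command(
  motion=[
    {"offset": [0, 0, 0], "spin": 0},
    {"offset": [0, 0, 0], "spin": 0},
    {"offset": [0, 0, 0], "spin": 0},
    {"offset": [0, 0, 0], "spin": 0},
    {"offset": [0, 0, 0], "spin": 0},
  ],
  jaw=0.05,
  newtons=30,
)

```text
time_s: 4.42
ee_pos: [572.6, 181.9, 78.4]
ee_rot: [180.0, 0.1, -172.5]
force: [-1.2, 0.4, 4.4]
gripper_width: 59.5
gripper_force: 30.0
```

Emit:
arm_command(
  motion=[
    {"offset": [0.008, 0, 0], "spin": 0},
    {"offset": [0.01, 0, 0], "spin": 0},
    {"offset": [0.01, 0, 0], "spin": 0},
    {"offset": [0.01, 0, 0], "spin": 0},
    {"offset": [0.01, 0, 0], "spin": 0},
  ],
)

```text
time_s: 5.05
ee_pos: [524.0, 175.3, 77.7]
ee_rot: [180.0, 0.0, -172.5]
force: [2.3, 0.1, 3.4]
gripper_width: 59.7
gripper_force: 30.0
```

Emit:
arm_command(
  motion=[
    {"offset": [0.01, 0, 0], "spin": 0},
    {"offset": [0.01, 0, 0], "spin": 0},
    {"offset": [0.01, 0, 0], "spin": 0},
    {"offset": [0.01, 0, 0], "spin": 0},
    {"offset": [0.012, 0, 0], "spin": 0},
  ],
)

```text
time_s: 5.68
ee_pos: [470.2, 167.8, 76.4]
ee_rot: [-180.0, -0.3, -172.5]
force: [-1.0, -0.2, -0.6]
gripper_width: 59.3
gripper_force: 30.0
```

Emit:
arm_command(
  motion=[
    {"offset": [0.01, 0, 0], "spin": 0},
    {"offset": [0.01, 0, 0], "spin": 0},
    {"offset": [0, 0, 0], "spin": 0},
    {"offset": [0, 0, 0], "spin": 0},
  ],
)

```text
time_s: 6.18
ee_pos: [453.6, 166.0, 77.7]
ee_rot: [180.0, 0.0, -172.5]
force: [0.1, -0.1, -1.2]
gripper_width: 59.3
gripper_force: 30.0
```

```bash
python3 - <<'E'
from h import *
s=env.state();print(s['ee_pos'],s['time_s'],s['force'])
c=cam('wrist');p,d=env.grab_frame('wrist');cv2.imwrite('pics/w2.png',p);q,_=env.grab_frame('scene')
cv2.imwrite('pics/s2.png',np.vstack([cv2.resize(p,(480,300)),cv2.resize(q[140:260,290:482],(480,300))]))
E
```

```text
[453.59008856 166.03447672  77.65783559] 6.175 [ 0.13927061 -0.07563447 -1.19535148]
```

View pics/s2.png

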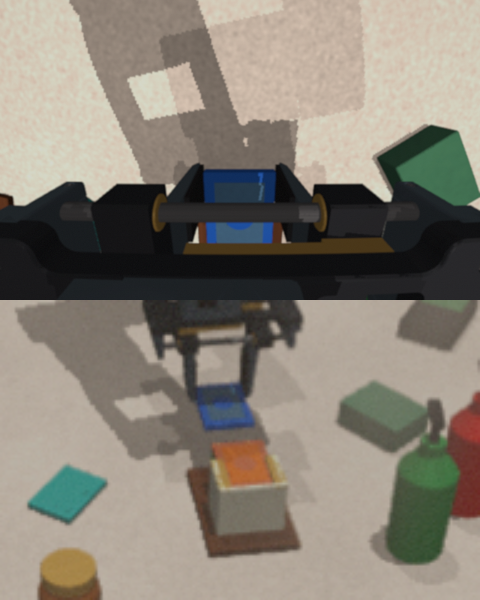

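The wrist view and scene crop show the blue coaster held level in the fingers, with the orange one risen under the rails. I'll lift it and move beside the holder for a look.

Emit:
arm_command(
  motion=[
    {"offset": [0.003, 0, -0.02], "spin": 0},
    {"offset": [0, 0, -0.04], "spin": 0},
    {"offset": [0, 0, -0.04], "spin": 0},
    {"offset": [0, 0, -0.04], "spin": 0},
    {"offset": [-0.0197, -0.0372, 0], "spin": 0},
  ],
)

```text
time_s: 6.9
ee_pos: [476.4, 132.7, 221.2]
ee_rot: [179.9, 0.4, -172.3]
force: [0.8, -1.0, -1.5]
gripper_width: 59.9
gripper_force: 30.0
```

Emit:
arm_command(
  motion=[
    {"offset": [-0.0197, -0.0372, 0], "spin": 0},
    {"offset": [-0.0197, -0.0372, 0], "spin": 0},
    {"offset": [-0.0197, -0.0372, 0], "spin": 0},
    {"offset": [-0.0197, -0.0372, 0], "spin": 0},
    {"offset": [-0.0197, -0.0372, 0], "spin": 0},
  ],
)

```text
time_s: 7.52
ee_pos: [597.6, -41.6, 217.4]
ee_rot: [180.0, 0.0, -172.5]
force: [-0.2, 0.2, -1.4]
gripper_width: 59.5
gripper_force: 30.0
```

Emit:
arm_command(
  motion=[
    {"offset": [0, 0, 0], "spin": 0.1},
    {"offset": [0, 0, 0], "spin": 0},
    {"offset": [0, 0, 0], "spin": 0},
    {"offset": [0, 0, 0], "spin": 0},
  ],
)

```text
time_s: 8.02
ee_pos: [596.5, -39.8, 217.7]
ee_rot: [180.0, 0.0, -178.1]
force: [-0.1, -0.2, -0.7]
gripper_width: 59.3
gripper_force: 30.0
```

```bash
python3 - <<'E'
from h import *
s=env.state();print(s['ee_pos'],s['ee_rot'],s['time_s'],s['force'],s['gripper_width'])
c=cam('wrist');p,d=env.grab_frame('wrist');cv2.imwrite('pics/w3.png',cv2.resize(p,(800,500)));np.savez('w3.npz',p=p,d=d,Rm=c[1],e=c[2])
for t,z in dict(holder=0,bar_edge=33,holder_front=27,coaster_packed=8).items():
    for r in env.pinpoint('wrist',t)[:2]:
        u,v=r['location'];print(t,round(r['score'],2),[round(u),round(v)],at_z(c,u,v,z).round(1)[:2])
for r in env.boxes_of('wrist','holder')[:1]: print(r)
E
```

```text
[596.48681476 -39.82976381 217.70286428] [ 1.79995794e+02  1.18191340e-02 -1.78127698e+02] 8.025 [-0.12838997 -0.16060023 -0.6992061 ] 59.34909393384202
holder 0.64 [25, 181] [ 616.2 -445.9]
bar_edge 0.76 [221, 204] [ 629.5 -160. ]
bar_edge 0.15 [322, 280] [731.8 -31.4]
holder_front 0.61 [223, 140] [ 551.4 -155.8]
holder_front 0.32 [110, 258] [ 713.6 -320.1]
coaster_packed 0.81 [225, 172] [ 593.9 -160.7]
coaster_packed 0.81 [338, 158] [571.9 -17.7]
{'bbox': [190.6, 124.0, 262.1, 222.4], 'score': 0.59}
```

View pics/w3.png

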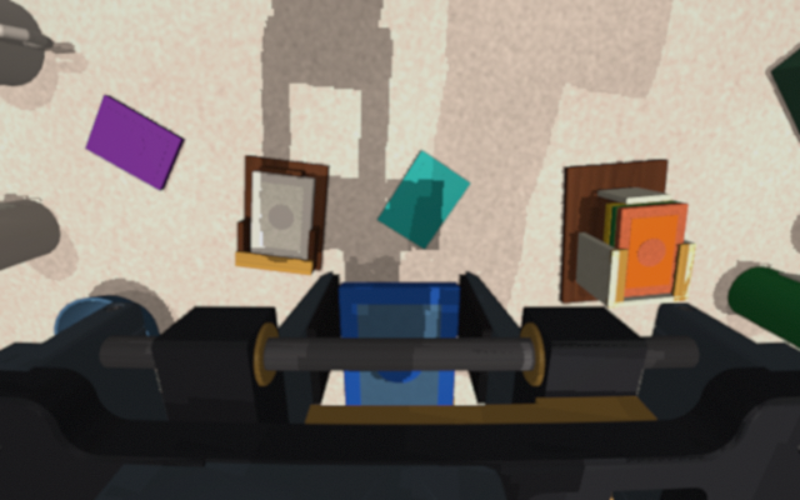

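The picture shows the holder at about (282,215) of the enlarged image. Its brass bar is on the far side at (275,262), and the white coaster sits inside at (282,215). Bar edge to front wall measures 78.2 mm against an expected 79. I'll refine the yaw and centre from colour masks.

```bash
python3 - <<'E'
from h import *
f=np.load('w3.npz');p=f['p'];m=env.camera_model('wrist');c=(m,f['Rm'],f['e'])
hsv=cv2.cvtColor(p,cv2.COLOR_BGR2HSV)
def reg(name,mask,z):
    mm=np.zeros_like(mask);mm[118:225,182:268]=mask[118:225,182:268]
    n,l,st,_=cv2.connectedComponentsWithStats(mm);i=1+st[1:,4].argmax()
    cs,_=cv2.findContours((l==i).astype(np.uint8),0,1);P=np.array([at_z(c,u,v,z)[:2] for u,v in cs[0][:,0]],np.float32)
    (x,y),(w,h),a=cv2.minAreaRect(P);print(name,st[i],round(x,1),round(y,1),round(w,1),round(h,1),round(a,2))
for q in [(172,225),(208,220),(130,225),(150,258),(150,200)]: print(q,hsv[q],p[q])
reg('white',cv2.inRange(hsv,(0,0,90),(180,60,255)),17)
reg('bar',cv2.inRange(hsv,(12,110,100),(30,255,255)),37)
reg('wood',cv2.inRange(hsv,(0,90,10),(14,255,110)),8)
E
```

```text
(172, 225) [ 13  33 149] [130 138 149]
(208, 220) [ 18 169 122] [ 41  90 122]
(130, 225) [ 10 183  60] [17 32 60]
(150, 258) [ 11 165  62] [22 36 62]
(150, 200) [  9 126  93] [47 61 93]
white [ 200  137   51   70 3136] 593.1 -159.1 61.3 83.8 84.37
bar [188 201  62  19 718] 635.9 -162.6 75.7 15.5 84.21
wood [ 190  125   72   91 1733] 592.9 -161.5 88.5 109.4 84.06
```

Emit:
arm_command(
  motion=[
    {"offset": [0.0155, -0.0378, 0], "spin": 0},
    {"offset": [0.0155, -0.0378, 0], "spin": 0},
    {"offset": [0.0155, -0.0378, 0], "spin": 0},
    {"offset": [0, 0, 0.02], "spin": 0.134},
    {"offset": [0, 0, 0.04], "spin": 0},
  ],
)

```text
time_s: 8.95
ee_pos: [555.0, -156.2, 158.8]
ee_rot: [-179.9, 0.3, 174.0]
force: [1.1, 0.1, -2.0]
gripper_width: 59.5
gripper_force: 30.0
```

Emit:
arm_command(
  motion=[
    {"offset": [0, 0, 0.04], "spin": 0},
    {"offset": [0, 0, 0.03], "spin": 0},
    {"offset": [0, 0, 0], "spin": 0},
    {"offset": [0, 0, 0], "spin": 0},
    {"offset": [0, 0, 0], "spin": 0},
  ],
)

```text
time_s: 9.57
ee_pos: [554.8, -155.4, 89.3]
ee_rot: [-180.0, 0.2, 174.1]
force: [0.3, 0.4, -0.8]
gripper_width: 59.4
gripper_force: 30.0
```

```bash
python3 - <<'E'
from h import *
s=env.state();tp=np.array(s['ee_pos']);print(tp,s['ee_rot'],s['time_s'],s['force'],s['gripper_width'])
c=cam('wrist');p,d=env.grab_frame('wrist');cv2.imwrite('pics/w4.png',cv2.resize(p,(800,500)))
hsv=cv2.cvtColor(p,cv2.COLOR_BGR2HSV);m=cv2.inRange(hsv,(100,110,50),(125,255,255));vv,uu=np.nonzero(m[:,295:345]);print(vv.min(),vv.max())
for v in (vv.min(),vv.max()):
    P=at_z(c,320,v,tp[2]-7.7);print((P-tp)[:2])
for v in range(vv.min()-2,vv.max()+1,4): print(v,d[v,320],at_d(c,320,v,d[v,320]).round(1)-tp)
E
```

```text
[ 554.84817704 -155.42622825   89.25283307] [-179.96673473    0.19337692  174.1140203 ] 9.575 [ 0.28749669  0.40298955 -0.80684035] 59.411970484050485
226 322
[-13.56602001   1.3706062 ]
[56.25864842 -5.73903598]
224 245.4725 [ 11.15182296  -0.97377175 -73.05283307]
228 180.39908 [-10.64817704   1.12622825 -11.65283307]
232 178.95102 [-8.84817704  0.92622825 -9.65283307]
236 179.6503 [-6.14817704  0.62622825 -9.55283307]
240 180.44662 [-3.44817704  0.32622825 -9.55283307]
244 179.95052 [-1.34817704  0.12622825 -8.45283307]
248 179.63226 [ 0.85182296 -0.07377175 -7.45283307]
252 182.79077 [ 4.75182296 -0.47377175 -9.55283307]
256 182.29071 [ 6.85182296 -0.67377175 -8.45283307]
260 183.98111 [10.15182296 -1.07377175 -9.25283307]
264 185.34131 [13.25182296 -1.37377175 -9.65283307]
268 186.5915 [ 16.35182296  -1.67377175 -10.05283307]
272 88.59672 [-33.04817704   3.02622825  77.34716693]
276 88.2398 [-32.04817704   2.92622825  78.04716693]
280 86.64154 [-31.74817704   2.92622825  79.84716693]
284 85.772255 [-31.14817704   2.82622825  80.94716693]
288 88.22983 [-28.54817704   2.62622825  79.14716693]
292 85.94025 [-28.74817704   2.62622825  81.44716693]
296 87.89826 [-26.44817704   2.42622825  80.14716693]
300 192.42015 [39.75182296 -4.07377175 -9.15283307]
304 192.38174 [42.25182296 -4.27377175 -8.35283307]
308 194.32545 [46.15182296 -4.67377175 -9.25283307]
312 194.09811 [48.55182296 -4.97377175 -8.25283307]
316 196.20573 [52.55182296 -5.37377175 -9.25283307]
320 196.05974 [55.15182296 -5.57377175 -8.35283307]
```

View pics/w4.png

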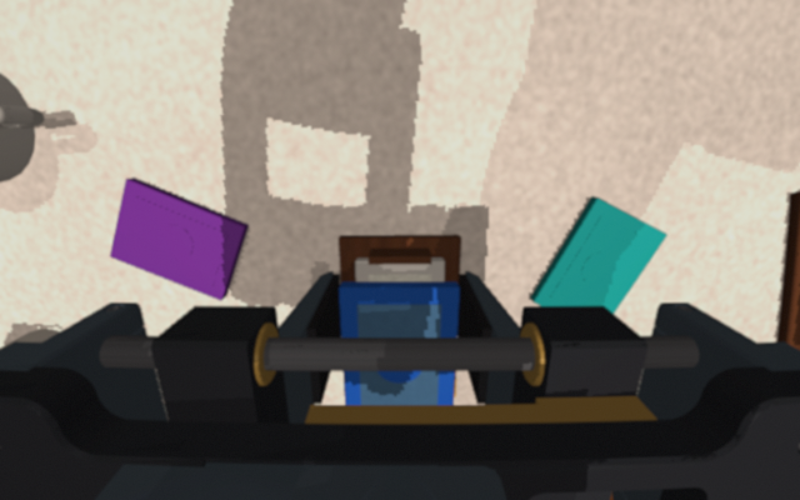

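The picture shows the coaster level in the grip, with its near end 13 mm behind the TCP. The holder is laterally centred below it: base and coaster both span columns 340 to 460. I'll lower it and soften the grip so the far end can droop.

Emit:
arm_command(
  motion=[
    {"offset": [0.0012, -0.0005, 0.02], "spin": 0},
    {"offset": [0, 0, 0.0205], "spin": 0},
    {"offset": [0, 0, 0], "spin": 0},
    {"offset": [0, 0, 0], "spin": 0},
  ],
)

```text
time_s: 10.12
ee_pos: [553.3, -155.7, 48.2]
ee_rot: [-180.0, 0.1, 174.1]
force: [-0.0, 0.9, -1.1]
gripper_width: 59.6
gripper_force: 30.0
```

Emit:
arm_command(
  motion=[
    {"offset": [0, 0, 0], "spin": 0},
    {"offset": [0, 0, 0], "spin": 0},
    {"offset": [0, 0, 0], "spin": 0},
    {"offset": [0, 0, 0], "spin": 0},
  ],
  newtons=3,
)

```text
time_s: 10.62
ee_pos: [552.6, -155.5, 47.2]
ee_rot: [180.0, 0.0, 174.1]
force: [-0.1, 1.0, 0.1]
gripper_width: 60.1
gripper_force: 3.0
```

```bash
cat > tilt.py <<'E'
from h import *
s=env.state();tp=np.array(s['ee_pos']);print(tp,s['ee_rot'],s['time_s'],s['force'],s['gripper_width'])
c=cam('wrist');p,d=env.grab_frame('wrist');cv2.imwrite('pics/w_%.2f.png'%s['time_s'],p)
hsv=cv2.cvtColor(p,cv2.COLOR_BGR2HSV);m=cv2.inRange(hsv,(100,110,50),(125,255,255));m[:,:285]=0;m[:,355:]=0
vv,uu=np.nonzero(m);print('rows',vv.min(),vv.max())
P=np.array([at_d(c,u,v,d[v,u])for u,v in zip(uu,vv)]);P=P[(P[:,2]<tp[2]+20)]
h=np.array([593.5,-158.6]);a=np.radians(-5.8);ex=np.array([np.cos(a),np.sin(a)])
X=(P[:,:2]-h)@ex;A=np.c_[X,np.ones_like(X)]
k=np.ones(len(X),bool)
for _ in range(5):
    q=np.linalg.lstsq(A[k],P[k,2],rcond=None)[0];k=abs(A@q-P[:,2])<2
print('slope deg',np.degrees(np.arctan(q[0])),'top z at local 0',q[1],'x range',np.percentile(X[k],[0.5,99.5]),'TCP local',(tp[:2]-h)@ex,(tp[:2]-h)@[-ex[1],ex[0]])
E
python3 tilt.py
```

```text
[ 552.57028702 -155.49243287   47.19497234] [1.7999849e+02 2.0867936e-02 1.7410814e+02] 10.625 [-0.13871437  0.96187064  0.05176376] 60.13694922497664
rows 224 323
slope deg -9.762881853875879 top z at local 0 30.82323754189073 x range [-51.50331746  27.84179485] TCP local -41.034221084576735 -1.044546650188442
```

The coaster tilted by itself to 9.8°, +x end down on the white one. Next I'll push it under the bar.

Emit:
arm_command(
  motion=[
    {"offset": [-0.003, 0.0005, 0], "spin": 0},
    {"offset": [-0.003, 0, 0], "spin": 0},
    {"offset": [-0.003, 0, 0], "spin": 0},
    {"offset": [-0.0035, 0, 0], "spin": 0},
    {"offset": [0, 0, 0], "spin": 0},
  ],
)

```text
time_s: 11.3
ee_pos: [565.2, -156.3, 46.9]
ee_rot: [-180.0, 0.0, 174.1]
force: [-0.2, 0.3, 0.1]
gripper_width: 59.8
gripper_force: 3.0
```

```bash
python3 tilt.py
```

```text
[ 565.19771905 -156.31331562   46.92189403] [-1.79998873e+02  6.62384197e-03  1.74116762e+02] 11.3 [-0.15563613  0.30471429  0.0837896 ] 59.80993654200247
rows 226 323
slope deg -9.56656756580761 top z at local 0 32.80531483854192 x range [-39.0465452   40.22036247] TCP local -28.38847718623542 -0.5851455371599323
```

Emit:
arm_command(
  motion=[
    {"offset": [-0.0005, 0, 0.003], "spin": 0},
    {"offset": [0, 0, 0.003], "spin": 0},
    {"offset": [0, 0, 0.003], "spin": 0},
    {"offset": [0, 0, 0.003], "spin": 0},
    {"offset": [0, 0, 0], "spin": 0},
  ],
)

```text
time_s: 11.98
ee_pos: [565.5, -156.3, 34.8]
ee_rot: [180.0, -0.0, 174.1]
force: [-0.9, -0.4, -0.4]
gripper_width: 60.0
gripper_force: 3.0
```

```bash
python3 tilt.py
```

```text
[ 565.45274418 -156.26328942   34.77153246] [ 1.79990986e+02 -5.12980895e-03  1.74109870e+02] 11.975 [-0.87392789 -0.39860988 -0.36212693] 60.03646001973864
rows 224 323
slope deg 0.07179018348463202 top z at local 0 25.61595602114435 x range [-40.07990937  29.95023844] TCP local -28.1398130682403 -0.5096035364427006
```

The coaster is flat, with its top at 25.6 mm against an expected 26. I'll release and retreat.

Emit:
arm_command(
  motion=[
    {"offset": [0, 0, 0], "spin": 0},
    {"offset": [0, 0, 0], "spin": 0},
    {"offset": [0, 0, 0], "spin": 0},
    {"offset": [0, 0, 0], "spin": 0},
  ],
  jaw=0.085,
)

```text
time_s: 12.52
ee_pos: [565.6, -156.3, 35.1]
ee_rot: [180.0, 0.0, 174.1]
force: [0.5, -0.3, 0.5]
gripper_width: 85.0
gripper_force: 0.0
```

Emit:
arm_command(
  motion=[
    {"offset": [0, 0, -0.02], "spin": 0},
    {"offset": [0, 0, -0.04], "spin": 0},
    {"offset": [0, 0, -0.05], "spin": 0},
    {"offset": [0, 0, -0.05], "spin": 0},
    {"offset": [0, 0, 0], "spin": 0},
  ],
)

```text
time_s: 13.15
ee_pos: [567.9, -157.0, 199.7]
ee_rot: [-179.9, 0.6, 174.1]
force: [-0.2, -0.9, 0.3]
gripper_width: 85.0
gripper_force: 0.0
```

```bash
python3 - <<'E'
exec(open('tilt.py').read())
cv2.imwrite('pics/end.png',p[90:270,180:460].repeat(2,0).repeat(2,1))
vv,uu=np.nonzero(m);Q=np.array([at_z(c,u,v,26)[:2] for u,v in zip(uu,vv)],np.float32);print(cv2.minAreaRect(Q))
for t,z in dict(bar_edge=33,holder_front=27,coaster_top=17).items():
    for r in env.pinpoint('wrist',t)[:1]: print(t,r['score'],at_z(c,*r['location'],z)[:2])
E
```

```text
[ 567.86514159 -157.01998374  199.74658354] [-179.89994455    0.56061713  174.10897136] 13.15 [-0.16232561 -0.89309482  0.27583765] 84.95083020787926
rows 170 232
slope deg 0.03814423306534503 top z at local 0 25.42574825760601 x range [-39.63879737  38.06276138] TCP local -25.66329669909531 -1.0186361736915446
((592.3502197265625, -159.1671905517578), (61.3261833190918, 77.39387512207031), 84.13361358642578)
bar_edge 0.61 [ 627.5464382  -158.55352999]
holder_front 0.56 [ 544.98936179 -153.54737018]
coaster_top 0.96 [ 595.83925737 -158.28476249]
```

View pics/end.png

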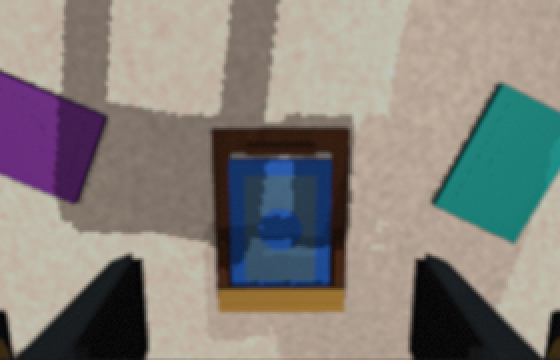

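The picture shows the blue coaster flat in the holder at about (280,222), under the bar and behind the front wall. It is laterally centred and nothing else has moved.

```bash
python3 -c "
from workcell import env
print(env.job_done())"
```

```text
the job is handed in; nothing more can be done
None
```

I handed the job in at about 13 s. The last wrist look showed the blue coaster flat on the white one, under the bar and behind the front wall, and the orange coaster had risen under the rails. No verdict came back.

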